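# Lock the jar stand and unscrew the jar's cap

## Robot

A 6-joint arm with a two-finger parallel gripper is mounted at the origin on a cart in front of the work surface, level with it; the furniture and walls round the work are solid. World frame = base frame: x ahead of the robot, y to its left, z up, the work surface at z = 0. Lengths are in mm, angles in degrees, forces in N, time in s.
With the tool pointing down it reaches from about 250 to 800 mm from the base axis. Payload 8.5 kg.
Tool frame: the origin (TCP) lies midway between the tips of the shut fingers; the grasp point (between the pads) lies 19 mm behind it; x points along the fingers, z is the direction in which the jaws open and shut, and the axes are right-handed (so a half turn about x gives the same grasp; the last joint's range is limited). The gripper opens to 85 mm and grips with 20 to 120 N. Pads are 22 mm wide; open, the fingers measure 114 mm over their backs; the gripper's body (76 mm by 85 mm) begins 54 mm behind the grasp point. The pads swing forward as they close: fully open they stand 13 mm farther back than shut.
Start: joints at [67.895, 13.648, -0.773, 75.585, 0, 90], TCP at [197.539, 486.371, 231.276] pointing down, gripper open.
Joint ranges: [-152.45, 152.45], [-59.26, 108.67], [-65.41, 83.53], [-104.44, 129.93], [-82.83, 76.93], [-180, 180]. Speed limits (degrees/s): [127.2, 127.2, 159.86, 180, 180, 180].

## Interface

Orientations are given as [roll, pitch, yaw] about the fixed x, y, z axes, in that order (R = Rz(yaw) Ry(pitch) Rx(roll)).
In Python, from plant import r, cams, workorder gives the robot as it stands.
- The arm moves only by the tool drive_tool, never from a script. Its argument "increments" is a list that holds one entry, the list of rows, each a list of 5 numbers: the opening, from 0 (shut) to 1 (fully open), then the shift along the world's x, y, z each as a share of 0.5 m, from -1 to 1, then the turn about the world's z as a share of 45 degrees, from -1 to 1. A call has 1 to 5 rows; each row is the pose to reach, as a shift and turn from the pose measured when the call began; what a row does not reach only later rows make up. A row lasts 1/10 s, in which the tool goes at most 50 mm and 8.59 degrees, less where a joint would pass 70% of its speed; a pose out of reach is approached as far as the arm can. A call with a number of a shift or a turn outside -1 to 1 is refused whole. A call with a gripper value outside its range is refused whole. The fingers move at their own pace and stop on an object; "squeeze" is the grip in N (left out, the last holds). Time passes only in rows, so rows that repeat a pose let the fingers close. It gives the time, the measured TCP pose, the force and the opening at its end, in the units of the state.
- r.read_state(): the state, without advancing time (a new reading comes with each control period).
- cams.grab_frame(name): name is "scene" or "top" or "wrist"; returns a dict with "image" (400x640x3 uint8, blue, green, red), "z_map" (400x640 float32, mm along the optical axis (not along the pixel's ray), 0 where there is no reading), "fx", "fy", "cx", "cy" (pixels), "R" (3x3) and "t" (3): a world point X has camera coordinates R X + t; the wrist camera has in their place "hand_eye" (4x4, takes a point from camera to tool coordinates, whose origin is the TCP and whose axes are the tool frame's). Camera axes: x right, y down, z forward; pixel columns grow to the right and rows downward; lengths in mm; the calibration is good to about 2 mm. The wrist camera is an equidistant fisheye: a pixel r from the principal point sees the ray r / f radians off the axis. A picture is of the moment at which its call begins: read the wrist's pose just before it.
- workorder.hand_in(): hands the job in, once; it reports no verdict.
The state is a dict: "time": time; "joint_positions": joint angles; "joint_vel": joint speeds; "effort": joint torques, N m; "tcp_pos": TCP position; "tcp_rot": TCP orientation; "force": force on the tool from outside, world axes, zero at the start; "ft_torque": the same for the moment, N m; "finger_gap": opening from 0.0 (shut) to 1.0 (fully open).
Only numpy, scipy, OpenCV 4.12 (cv2) and the standard library are available. Lean on these libraries where they do the work, as an engineer would, in place of code of your own. Each camera call takes 0.05 s, during which the arm holds its last target. There are 200 camera calls.

## Task

The jar is clamped on a swivel stand that spins freely: take the locking pin out of its wooden rest, push it fully home through the hole in the turntable's ear into the foot below and let go of it, so the jar cannot turn. Then unscrew the tight red cap anticlockwise without wrenching it, stop turning when its threads let go (about a fifth of a turn), lift it straight off and finish while still holding it level in the gripper, a few centimetres above the jar's mouth and clear of it. Leave the pin in place and do not knock the other things about.

Things in the scene. Friction and masses are not known exactly. Their poses are not given: they have to be found in the camera images.
- jar_stand: Fixed foot of the swivel jar stand: dark steel disc 132 mm across, with an ear block (44 mm square, 28 mm high) centred 105 mm from the axis on its own -y side. Origin on the swivel axis at the worktop, z up. On it the turntable: aluminium disc 120 mm across, top at 38 mm, with an ear (40 mm square, 8 mm thick) above the block. The jar and cap stand on the swivel axis.
- lock_hole (a point): Centre of the mouth of the 11 mm locking hole, on the upper face of the turntable's ear (38 mm above the worktop, 105 mm from the swivel axis). The hole goes straight down through the ear (8 mm) and, when the turntable is at 0, on into the foot's block, 35 mm deep in all.
- turntable (a joint): Angle of the turntable and jar on the foot, rad; 0 at the start, with the two holes in line; grows anticlockwise seen from above. Turns with about 0.08 N m, less than the tight cap needs, until the pin is in; then it has about 0.04 rad of play each way.
- pin: Loose locking pin, upright. Origin at the centre of its lower tip, z along the pin to the handle. Steel shaft 8 mm in diameter, 34 mm long, the lowest 8 mm tapered to 4 mm; then a collar 22 mm in diameter and 4 mm thick; then a yellow round handle 20 mm in diameter from 38 to 93 mm above the tip. 60 g. Fully home, its collar sits on the ear and the tip is 34 mm below the hole's mouth.
- pin_rest: Fixed dark wooden rest (50 mm square block on a 64 mm square foot, 44 mm high in all) in whose 11 mm hole the pin stands at the start, collar on the block's top, tip 10 mm above the worktop. Origin at the centre of its underside.
- cap: Loose red ribbed screw cap, 60 mm across, 26 mm high, 40 g. Origin: centre of its lower rim (110 mm above the worktop when closed, top at 136), z up. A sprung seal makes it tight (up to 0.4 N m). Anticlockwise from above it rises 1 mm and is free of the thread after 50 to 57 degrees; after 90 to 97 it strikes the next thread: turn about 73, then lift straight up. It cannot be pulled off before.
- jar_mouth (a point): Centre of the jar neck's top, on the swivel axis, 130 mm above the worktop, inside the closed cap. The seal on it stands up to 5 mm higher. The jar is white with blue bands, 74 mm across, clamped to the turntable for good; its shoulder ends at 102 mm height, the narrower neck goes on to 130 mm.
- tin: Bystander: food tin with a red tomato picture, 75 mm across, 58 mm high; origin under its centre.
- lustre_mug: Bystander: tall purple mug, 75x112x107 mm; origin under its centre.
- cream_jar: Bystander: small closed jar with pale content, 62 mm across, 99 mm high; origin under its centre.
- tumbler: Bystander: clear glass tumbler, 76 mm across, 78 mm high; origin under its centre.
- spoon: Bystander: steel spoon, 188x39x16 mm, lying on the worktop behind the stand; origin under its centre.

How it is judged (in metres and radians):
On the way, in this order (a step that is already met when the one before it is completed fails the run):
1. The pin is fully home in the lock hole, let go, with the cap still on the jar (z of pin in the frame of lock_hole below -0.029 m and horizontal distance between pin and lock_hole below 0.007 m and angle between pin's own z axis and vertical below 0.2 rad and contact force between the fingers and pin below 0.1 N and z of cap in the frame of jar_mouth below -0.015 m), for 0.2 s.
2. The cap is off the thread, held by the fingers clear above the jar's mouth (z of cap in the frame of jar_mouth between 0.003 and 0.07 m and horizontal distance between cap and jar_mouth below 0.025 m and angle between cap's own z axis and vertical below 0.2 rad and contact force between the fingers and cap above 1 N and contact force between cap and jar_stand below 0.05 N), for 0.2 s.
At the end, for the whole second after the job is handed in: Fingers hold the cap still, level (0.2 rad), rim 3-70 mm above the jar neck top, within 25 mm of its axis, touching nothing of jar or stand; pin untouched, home in the lock hole (tip 29+ mm below the mouth, within 7 mm of centre, upright within 0.2 rad); turntable within 0.15 rad of 0 (all of step 2 and z of pin in the frame of lock_hole below -0.029 m and horizontal distance between pin and lock_hole below 0.007 m and angle between pin's own z axis and vertical below 0.2 rad and contact force between the fingers and pin below 0.1 N and value of joint turntable between -0.15 and 0.15 rad and linear speed of cap below 0.03 m/s); the arm keeps its last pose, push and grip.
It fails at once if A bystander was pushed more than 3 cm (distance of any of tin, lustre_mug, cream_jar, tumbler, spoon from where it was at the start of the episode above 0.03 m).
It fails at once if The cap was wrenched against the jar (over 90 N) (contact force between cap and jar_stand above 90 N).
It also fails if it takes over 54 s, if anything falls off the work surface, if the arm or the gripper's body presses on something with over 40 N, if the wrist force passes 120 N, or if a joint passes its speed limit or range.

## Working session

There is one attempt and no reset: what is moved stays moved. The work goes in short steps, Python scripts to look and compute and a tool call to move; the robot and the scene stay as the last step left them, time stands still between calls to the robot, and variables do not carry over. Pictures are saved under pics/ and viewed, about 8 in all and at most 12, crops included, and the job is handed in when it is done.

Besides the shell and the picture viewer there is one more tool, called after ">>>" as name(argument=value, ...) on one line, values as JSON. drive_tool: Moves the arm, as the interface text tells. Its arguments: {"type":"object","properties":{"increments":{"type":"array","items":{"type":"array","items":{"type":"array","items":{"type":"number"}}}},"squeeze":{"type":"number"}},"required":["increments"]}

```bash
ls; mkdir -p pics; python3 - <<'E'
from plant import r,cams
import cv2,numpy as np
print(r.read_state())
for n in("scene","top"):
    f=cams.grab_frame(n);cv2.imwrite(f"pics/{n}0.png",f["image"]);np.savez(f"{n}0.npz",**f)
    print(n,f["fx"],f["fy"],f["cx"],f["cy"],f["R"],f["t"])
E
```

```text
pics
{'time': 0.0, 'joint_positions': array([ 6.78968939e+01,  1.36795509e+01, -8.17671903e-01,  7.55842375e+01,
       -7.31732112e-04,  9.00007197e+01]), 'joint_vel': array([-0.05252517, -0.06525808, -0.01881882, -0.03722188, -0.05740326,
        0.043024  ]), 'effort': array([ 4.19222606e-04, -5.38784373e+01,  3.46437228e+01,  1.82270125e-02,
        6.32680008e-05,  3.59620549e-05]), 'tcp_pos': array([197.38860404, 486.02351024, 230.68554545]), 'tcp_rot': array([-179.48462415,   89.91853649, -111.58844939]), 'force': array([-0.01022348,  0.29368381,  0.81976575]), 'ft_torque': array([-0.01198484, -0.03158602,  0.00245082]), 'finger_gap': 1.0003213305706855}
scene 501.5956523955546 501.5956523955546 324.20113688121586 200.80442939273124 [[ 0.60219192 -0.7983188   0.00721016]
 [-0.34759624 -0.27030955 -0.89783607]
 [ 0.71870839  0.5381634  -0.44027084]] [-348.59676407  256.09611523 1208.08601334]
top 424.3449139605026 424.3449139605026 316.67418921755353 207.92957947087848 [[-0.01833951 -0.99970621 -0.01584818]
 [-0.99467643  0.01985024 -0.10111761]
 [ 0.10140249  0.01390937 -0.99474824]] [  11.59942802  539.43310875 1376.70322361]
```

View pics/top0.png

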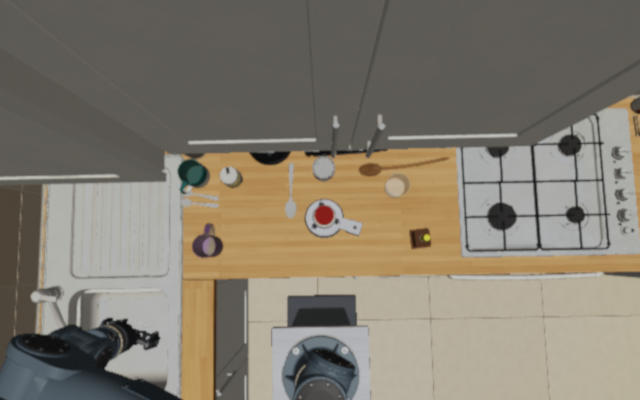

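View pics/scene0.png

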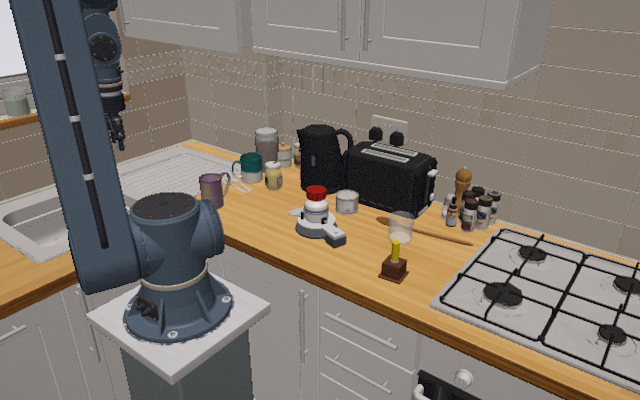

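The top view shows the cap at (324,215), the ear at about (350,227), the pin's yellow handle at (427,238), the tumbler at (396,186), the tin at (323,168) and the spoon left of the stand at (291,195).

```bash
cat > h.py <<'E'
import numpy as np,cv2
def cloud(f):
    z=f["z_map"];v,u=np.indices(z.shape)
    P=np.stack([(u-f["cx"])/f["fx"]*z,(v-f["cy"])/f["fy"]*z,z],-1)
    return (P-f["t"])@f["R"]
def masks(img):
    h=cv2.cvtColor(img,cv2.COLOR_BGR2HSV);H,S,V=h[...,0],h[...,1],h[...,2]
    return dict(yellow=(H>24)&(H<36)&(S>180)&(V>80),red=((H<6)|(H>174))&(S>170)&(V>60))
E
python3 - <<'E'
import numpy as np,cv2
from h import *
for n in("top","scene"):
    f=dict(np.load(n+"0.npz"));P=cloud(f);ok=f["z_map"]>0
    for k,m in masks(f["image"]).items():
        m=m&ok&(P[...,2]>20)&(P[...,2]<170)&(P[...,0]>250)&(P[...,0]<700)&(abs(P[...,1])<400)
        if k=="red": m&=P[...,2]>108
        q=P[m];print(n,k,len(q),q.mean(0),np.percentile(q,[3,97],axis=0).round(1).tolist(), np.argwhere(m).mean(0))
    if n=="top":
        reg=ok&(P[...,2]>30)&(P[...,2]<46)
        reg[:200]=0;reg[250:]=0;reg[:,:338]=0;reg[:,375:]=0
        m=reg.astype(np.uint8);q=P[reg].astype(np.float32)
        print("ear",len(q),q[:,2].mean(),cv2.minAreaRect(q[:,:2]))
        for nm,(u,v) in dict(rest=(415,244),tumbler=(396,186),tin=(323,168),cab=(320,130),cab2=(250,140)).items(): print(nm,P[v,u])
    c=f["image"][190:255,290:450] if n=="top" else f["image"][180:290,280:420]
    cv2.imwrite(f"pics/{n}c.png",cv2.resize(c,None,fx=5,fy=5,interpolation=cv2.INTER_CUBIC))
E
```

```text
top yellow 6 [ 436.45383033 -330.47114109   98.48105516] [[429.5, -336.1, 86.5], [443.5, -327.8, 105.1]] [236.5        423.66666667]
top red 233 [507.17742601 -21.73031266 137.12237636] [[484.9, -43.6, 131.5], [530.6, -0.5, 142.6]] [214.72103004 323.85407725]Traceback (most recent call last):
  File "<stdin>", line 13, in <module>
cv2.error: OpenCV(4.12.0) /io/opencv/modules/imgproc/src/convhull.cpp:143: error: (-215:Assertion failed) total >= 0 && (depth == CV_32F || depth == CV_32S) in function 'convexHull'
```

```bash
sed -i 's/(H>24)&(H<36)&(S>180)&(V>80)/(H>22)\&(H<38)\&(S>150)\&(V>60)/' h.py
python3 - <<'E'
import numpy as np,cv2
from h import *
for n in("top","scene"):
    f=dict(np.load(n+"0.npz"));P=cloud(f);ok=f["z_map"]>0
    for k,m in masks(f["image"]).items():
        m=m&ok&(P[...,2]>20)&(P[...,2]<170)&(P[...,0]>250)&(P[...,0]<700)&(abs(P[...,1])<400)
        if k=="red": m&=P[...,2]>108
        if k=="yellow": m&=P[...,2]>60
        q=P[m];print(n,k,len(q),q.mean(0),np.percentile(q,[3,97],axis=0).round(1).tolist(), np.argwhere(m).mean(0))
    if n=="top":
        reg=ok&(P[...,2]>30)&(P[...,2]<46)
        reg[:200]=0;reg[250:]=0;reg[:,:346]=0;reg[:,375:]=0
        q=np.ascontiguousarray(P[reg][:,:2],dtype=np.float32)
        print("ear",len(q),cv2.minAreaRect(q),q.mean(0))
        for nm,(u,v) in dict(rest=(415,244),tumbler=(396,186),tin=(323,168),cab=(320,130),cab2=(250,140)).items(): print(nm,P[v,u])
    c=f["image"][190:255,290:450] if n=="top" else f["image"][180:290,280:420]
    cv2.imwrite(f"pics/{n}c.png",cv2.resize(c,None,fx=5,fy=5,interpolation=cv2.INTER_CUBIC))
E
```

```text
top yellow 45 [ 435.07377482 -335.74520934   96.74966436] [[426.8, -345.6, 69.5], [443.9, -328.2, 105.5]] [236.93333333 425.26666667]
top red 233 [507.17742601 -21.73031266 137.12237636] [[484.9, -43.6, 131.5], [530.6, -0.5, 142.6]] [214.72103004 323.85407725]
ear 174 ((476.4629821777344, -113.67534637451172), (52.491424560546875, 40.99052047729492), 71.18418884277344) [ 476.5498  -116.26693]
rest [ 414.53058358 -315.81568049   37.27352239]
tumbler [ 610.08476404 -266.26554869    9.58916111]
tin [668.54103847 -22.24847568  50.85736262]
cab [623.74236426 -16.32285165 645.13116764]
cab2 [627.39499002 128.3472216  571.44391201]
scene yellow 111 [ 426.31663362 -343.04939953   84.67732518] [[421.2, -350.1, 61.2], [433.0, -335.4, 104.7]] [249.14414414 395.06306306]
scene red 270 [495.09925    -31.36072466 131.66536891] [[475.0, -53.5, 114.0], [526.8, -0.8, 140.2]] [192.15925926 315.95925926]
```

View pics/topc.png

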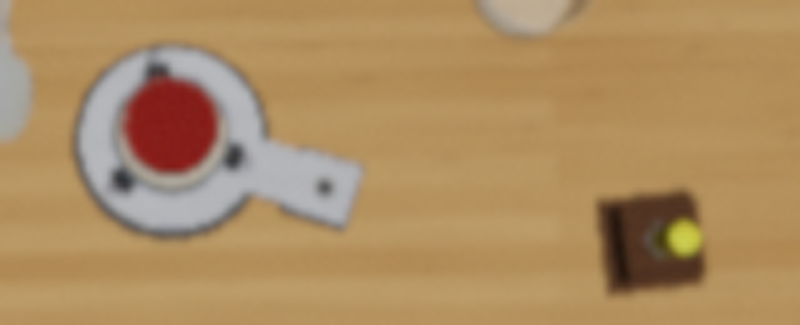

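```bash
cat >> h.py <<'E'
def ray_at(f,u,v,z):
    C=-f["R"].T@f["t"];d=f["R"].T@np.array([(u-f["cx"])/f["fx"],(v-f["cy"])/f["fy"],1])
    return C+d*(z-C[2])/d[2]
E
python3 - <<'E'
import numpy as np
from h import *
f=dict(np.load("top0.npz"))
g=lambda x,y,z: ray_at(f,290+(x+.5)/5-.5,190+(y+.5)/5-.5,z)
h=g(325,188,38);a=g(171,126,136);b=g(170,141,38);p=g(684,238,103)
print("hole",h,"cap",a,"disc",b,"pin",p)
for c in(a,b): print(np.hypot(*(h-c)[:2]),np.degrees(np.arctan2(*(h-c)[1::-1])))
E
```

```text
hole [ 472.79274549 -121.50746951   38.        ] cap [507.02529493 -21.56568094 136.        ] disc [505.53676436 -20.96464337  38.        ] pin [ 434.01776735 -337.74733429  103.        ]
105.64198286942295 -108.90760803506325
105.7403927564145 -108.03899749648889
```

>>> drive_tool(increments=[[[1, 0.06, -0.1, 0.05, -0.15], [1, 0.12, -0.2, 0.05, -0.3], [1, 0.18, -0.3, 0.05, -0.45], [1, 0.21, -0.4, 0.05, -0.6], [1, 0.23, -0.5, 0.05, -0.7]]], squeeze=40)

```text
time: 0.6
tcp_pos: [304.8, 264.7, 255.4]
tcp_rot: [-170.1, 89.9, -133.9]
force: [0.4, -0.0, -0.0]
finger_gap: 0.998
```

>>> drive_tool(increments=[[[1, 0.02, -0.1, 0, -0.15], [1, 0.05, -0.2, 0, -0.3], [1, 0.08, -0.3, 0, -0.45], [1, 0.11, -0.4, 0, -0.6], [1, 0.14, -0.5, 0, -0.75]]])

```text
time: 1.1
tcp_pos: [371.4, 23.8, 255.5]
tcp_rot: [-171.4, 90.0, -169.3]
force: [1.7, 0.7, 0.1]
finger_gap: 0.996
```

>>> drive_tool(increments=[[[1, 0.02, -0.1, 0, -0.1], [1, 0.05, -0.2, 0, -0.25], [1, 0.08, -0.3, 0, -0.4], [1, 0.1, -0.4, 0, -0.5], [1, 0.1, -0.5, 0, -0.5]]])

```text
time: 1.6
tcp_pos: [421.5, -220.4, 255.1]
tcp_rot: [170.7, 90.0, 150.1]
force: [1.1, -0.3, 0.2]
finger_gap: 0.997
```

>>> drive_tool(increments=[[[1, 0.02, -0.1, -0.03, 0], [1, 0.025, -0.2, -0.06, 0], [1, 0.025, -0.235, -0.09, 0], [1, 0.025, -0.235, -0.09, 0]]])

```text
time: 2.0
tcp_pos: [432.8, -340.3, 206.8]
tcp_rot: [170.5, 89.7, 149.8]
force: [-1.1, 0.7, 1.1]
finger_gap: 1.003
```

```bash
cat >> h.py <<'E'
from scipy.spatial.transform import Rotation as Rn
def wrist(name):
    from plant import r,cams
    s=r.read_state();f=cams.grab_frame("wrist");cv2.imwrite(f"pics/{name}.png",f["image"])
    f["Rt"]=Rn.from_euler("xyz",s["tcp_rot"],degrees=True).as_matrix();f["p"]=s["tcp_pos"];np.savez(f"{name}.npz",**f)
    print(s["time"],s["tcp_pos"],s["tcp_rot"],s["finger_gap"],s["joint_positions"].round(1));return f
def wray(f,u,v,z):
    "world point at height z seen at wrist pixel(s)"
    d=np.array([u-f["cx"],v-f["cy"]]);t=np.hypot(*d);a=t/f["fx"]
    c=np.array([*(d/max(t,1e-9)*np.sin(a)),np.cos(a)])
    H=f["hand_eye"];D=f["Rt"]@H[:3,:3]@c;C=f["p"]+f["Rt"]@H[:3,3]
    return C+D*(z-C[2])/D[2]
E
python3 - <<'E'
from h import *
f=wrist("w1");print(f["fx"],f["cx"],f["cy"],f["hand_eye"])
m=masks(f["image"])["yellow"];print(m.sum(),np.argwhere(m).mean(0))
E
```

```text
2.0 [ 432.78658128 -340.29047425  206.8030013 ] [170.53953411  89.70565264 149.81164914] 1.0030222090253371 [-38.2  16.9   0.1  73.5  -0.   72.6]
309.70691628693146 322.22634884398434 197.34987118242782 [[ 9.94172552e-04 -2.92054802e-01  9.56401069e-01 -1.40650495e+02]
 [-1.20901383e-03 -9.56401193e-01 -2.92053583e-01  7.53480753e+01]
 [ 9.99998775e-01 -8.65950460e-04 -1.30392611e-03  7.12044335e-01]
 [ 0.00000000e+00  0.00000000e+00  0.00000000e+00  1.00000000e+00]]
509 [187.96463654 323.73280943]
```

View pics/w1.png

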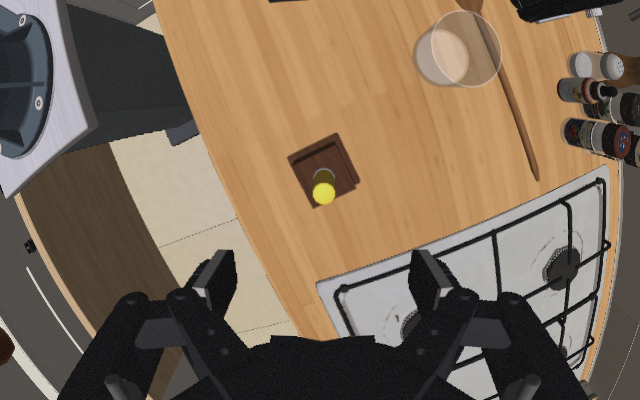

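The wrist view shows the yellow handle top at about (323.5,194), between the open fingers, with nothing else nearby.

```bash
python3 - <<'E'
from h import *
f=dict(np.load("w1.npz"));print(wray(f,323.5,194,103))
img=f["image"][175:215,300:345]
m=masks(img)["yellow"]&(cv2.cvtColor(img,cv2.COLOR_BGR2HSV)[...,2]>190)
ys,xs=np.nonzero(m);print(len(xs),cv2.minEnclosingCircle(np.stack([xs,ys],1).astype(np.float32)))
E
```

```text
[ 434.93049046 -337.1791264   103.        ]
300 ((23.5, 18.5), 10.79361629486084)
```

>>> drive_tool(increments=[[[1, 0.004, 0.006, -0.08, 0.03], [1, 0.004, 0.006, -0.16, 0.03], [1, 0.004, 0.006, -0.22, 0.03], [1, 0.004, 0.006, -0.27, 0.03], [1, 0.004, 0.006, -0.29, 0.03]]])

```text
time: 2.55
tcp_pos: [434.2, -334.0, 61.6]
tcp_rot: [161.8, 89.6, 142.5]
force: [0.1, -0.5, 0.2]
finger_gap: 1.0
```

>>> drive_tool(increments=[[[0, 0, 0, 0, 0], [0, 0, 0, 0, 0], [0, 0, 0, 0, 0], [0, 0, 0, 0, 0], [0, 0, 0, 0, 0]]], squeeze=40)

```text
time: 3.05
tcp_pos: [434.8, -334.4, 62.7]
tcp_rot: [161.0, 89.7, 141.7]
force: [-0.4, 0.9, 5.2]
finger_gap: 0.226
```

>>> drive_tool(increments=[[[0, 0, 0, 0, 0], [0, 0, 0, 0, 0], [0, 0, 0, 0, 0]]])

```text
time: 3.35
tcp_pos: [434.7, -334.4, 62.7]
tcp_rot: [161.2, 89.7, 141.9]
force: [-0.2, 0.1, 1.5]
finger_gap: 0.221
```

>>> drive_tool(increments=[[[0, 0, 0, 0.06, 0], [0, 0, 0, 0.12, 0], [0, 0, 0, 0.18, 0], [0, 0, 0, 0.18, 0]]])

```text
time: 3.75
tcp_pos: [436.4, -335.7, 156.5]
tcp_rot: [-18.0, 90.0, -37.3]
force: [0.4, -0.0, -1.2]
finger_gap: 0.222
```

>>> drive_tool(increments=[[[0, 0.015, 0.08, 0, 0], [0, 0.03, 0.17, 0, 0], [0, 0.05, 0.26, 0, 0], [0, 0.065, 0.35, 0, 0], [0, 0.076, 0.42, -0.02, 0]]])

```text
time: 4.25
tcp_pos: [474.8, -123.6, 146.6]
tcp_rot: [5.8, 89.9, -13.5]
force: [0.1, 0.5, -1.2]
finger_gap: 0.222
```

>>> drive_tool(increments=[[[0, 0, 0, -0.04, 0], [0, 0, 0, -0.04, 0]]])

```text
time: 4.45
tcp_pos: [473.1, -122.0, 124.2]
tcp_rot: [-176.3, 89.8, 164.6]
force: [-0.6, 0.5, -0.4]
finger_gap: 0.225
```

```bash
python3 - <<'E'
from h import *
f=wrist("w2")
cv2.imwrite("pics/w2c.png",cv2.resize(f["image"][110:310,200:450],None,fx=3,fy=3,interpolation=cv2.INTER_CUBIC))
E
```

```text
4.45 [ 473.13374989 -122.02337241  124.18338414] [-176.33147155   89.84632956  164.56593724] 0.2246725014532009 [-14.5  13.8 -17.   59.4   0.   94.6]
```

View pics/w2c.png

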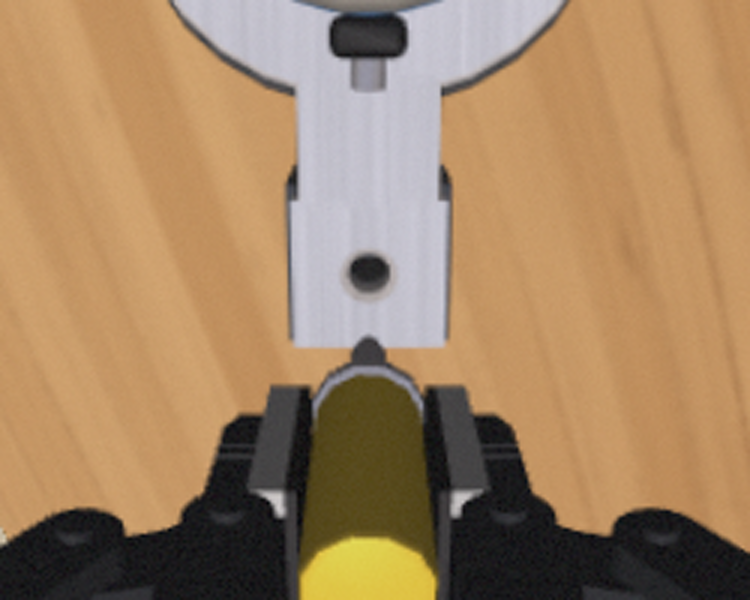

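Hole at full-image (322.3,200.3), tapered pin tip at about (322.6,224) held upright between the pads, and the handle top at crop row about 605.

```bash
python3 - <<'E'
from h import *
f=dict(np.load("w2.npz"));c=lambda x,y,z:wray(f,200+(x+.5)/3-.5,110+(y+.5)/3-.5,z)
print("hole",c(368,272,38))
tz=f["p"][2]-52.7
for y in(338,343,348): print("tip",y,c(369,y,tz))
cv2.imwrite("pics/w2d.png",0*f["image"])
h=masks(f["image"])["yellow"]&(cv2.cvtColor(f["image"],cv2.COLOR_BGR2HSV)[...,2]>190)
h[:,:280]=0;h[:,365:]=0;ys,xs=np.nonzero(h);k=ys>285
(u,v),rad=cv2.minEnclosingCircle(np.stack([xs[k],ys[k]],1).astype(np.float32));print(u,v,rad,"top",wray(f,u,v,tz+93))
E
```

```text
hole [ 474.5876     -118.65531827   38.        ]
tip 338 [ 473.29785569 -123.38939824   71.48338414]
tip 343 [ 472.9022675  -124.52897711   71.48338414]
tip 348 [ 472.50496771 -125.67350407   71.48338414]
322.38372802734375 306.5 22.079814910888672 top [ 473.55984923 -122.97026762  164.48338414]
```

>>> drive_tool(increments=[[[0, 0.002, 0.009, -0.03, 0], [0, 0.002, 0.009, -0.052, 0], [0, 0.002, 0.009, -0.052, 0]]])

```text
time: 4.8
tcp_pos: [473.8, -119.0, 98.4]
tcp_rot: [-171.5, 89.8, 169.2]
force: [0.2, 0.5, -1.0]
finger_gap: 0.224
```

```bash
python3 - <<'E'
from h import *
f=wrist("w3")
cv2.imwrite("pics/w3c.png",cv2.resize(f["image"][150:280,250:400],None,fx=4,fy=4,interpolation=cv2.INTER_CUBIC))
E
```

```text
4.8 [ 473.75259647 -119.01051555   98.36866236] [-171.5244954    89.79110898  169.24322864] 0.22430587618134365 [-14.1  15.1 -19.4  55.7  -0.   95.1]
```

View pics/w3c.png

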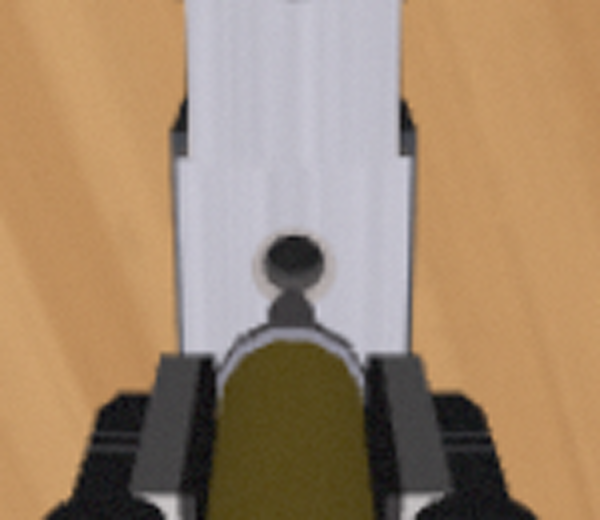

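```bash
python3 - <<'E'
from h import *
f=dict(np.load("w3.npz"));c=lambda x,y,z:wray(f,250+(x+.5)/4-.5,150+(y+.5)/4-.5,z)
tz=f["p"][2]-52.7
print("hole",c(294,262,38))
u=np.array([-np.cos(np.radians(71.5)),-np.sin(np.radians(71.5)),0])
print("tip centre",c(292,288,tz)+2*u,tz)
E
```

```text
hole [ 474.90392491 -118.27995758   38.        ]
tip centre [ 473.36910079 -121.7821842    45.66866236] 45.66866236266108
```

>>> drive_tool(increments=[[[0, 0.003, 0.007, 0, 0], [0, 0.003, 0.007, -0.01, 0], [0, 0.003, 0.007, -0.02, 0], [0, 0.003, 0.007, -0.03, 0]]])

```text
time: 5.25
tcp_pos: [475.7, -115.6, 83.8]
tcp_rot: [-169.3, 89.9, 171.4]
force: [0.3, -1.1, -0.1]
finger_gap: 0.222
```

>>> drive_tool(increments=[[[0, 0, 0, -0.01, 0], [0, 0, 0, -0.02, 0], [0, 0, 0, -0.03, 0], [0, 0, 0, -0.04, 0]]])

```text
time: 5.65
tcp_pos: [475.7, -115.6, 63.3]
tcp_rot: [-170.2, 89.9, 170.6]
force: [-0.1, 0.6, -0.0]
finger_gap: 0.223
```

>>> drive_tool(increments=[[[0, 0, 0, -0.006, 0], [0, 0, 0, -0.01, 0], [0, 0, 0, -0.014, 0], [0, 0, 0, -0.016, 0]]])

```text
time: 6.05
tcp_pos: [476.5, -115.9, 56.5]
tcp_rot: [-135.5, 90.0, -154.8]
force: [-5.1, 1.4, 23.5]
finger_gap: 0.228
```

>>> drive_tool(increments=[[[0.6, 0, 0, 0, 0], [0.6, 0, 0, 0, 0], [0.6, 0, 0, 0, 0], [0.6, 0, 0, 0, 0], [0.6, 0, 0, 0, 0]]])

```text
time: 6.55
tcp_pos: [476.4, -115.9, 56.4]
tcp_rot: [-145.5, 90.0, -164.8]
force: [-1.2, 0.3, -0.1]
finger_gap: 0.599
```

>>> drive_tool(increments=[[[0.6, 0, 0, 0.04, 0], [0.6, 0, 0, 0.1, 0], [0.6, 0, 0, 0.18, 0], [0.6, 0, 0, 0.26, 0], [0.6, 0, 0, 0.3, 0]]])

```text
time: 7.05
tcp_pos: [477.4, -116.1, 209.6]
tcp_rot: [-2.3, 89.8, -21.5]
force: [-0.1, -0.6, 0.4]
finger_gap: 0.595
```

```bash
python3 - <<'E'
from h import *
f=wrist("w4")
from plant import cams
s=cams.grab_frame("scene")["image"][170:270,260:400]
a=cv2.resize(f["image"][50:400,100:540],(750,600))
b=cv2.resize(s,(560,400));o=np.zeros((400,800,3),np.uint8)
a=cv2.resize(f["image"][40:360,200:440],(300,400));o[:,:300]=a;o[:,300:]=b[:,:500];cv2.imwrite("pics/w4c.png",o)
E
```

```text
7.05 [ 477.35816417 -116.09163504  209.61988649] [ -2.3082959   89.82840451 -21.53494971] 0.5947064035486872 [-13.7  10.7  -7.8  71.3  -0.   95.6]
```

View pics/w4c.png

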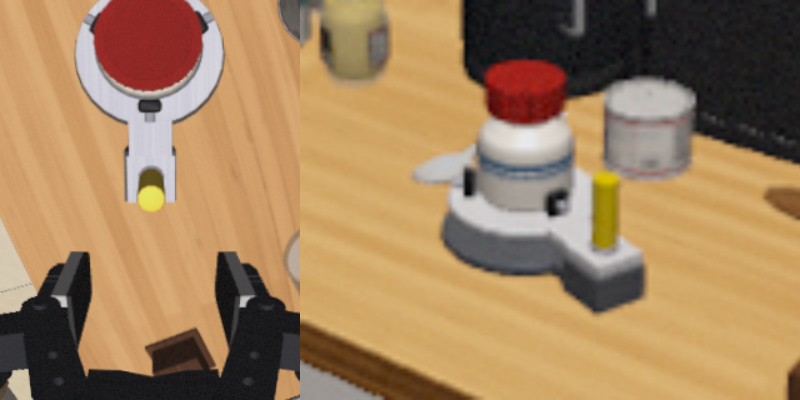

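Pin stands home with its collar on the ear, and the cap is still on. Next I'll centre on the cap from the wrist view.

```bash
python3 - <<'E'
from h import *
f=dict(np.load("w4.npz"));im=f["image"]
h=cv2.cvtColor(im,cv2.COLOR_BGR2HSV);m=(((h[...,0]<8)|(h[...,0]>172))&(h[...,1]>150)&(h[...,2]>40)).astype(np.uint8)
n,l,st,c=cv2.connectedComponentsWithStats(m);i=1+st[1:,4].argmax();print(st[i],c[i])
cn=max(cv2.findContours((l==i).astype(np.uint8),0,cv2.CHAIN_APPROX_NONE)[0],key=len)[:,0]
W=np.array([wray(f,u,v,136)[:2] for u,v in cn],np.float32)
print(cv2.minEnclosingCircle(W),cv2.fitEllipse(W),W.min(0),W.max(0))
E
```

```text
[ 275   30   87   82 5569] [317.98850781  70.31621476]
((508.4836730957031, -20.28769302368164), 29.731271743774414) ((508.33892822265625, -20.70433235168457), (57.334651947021484, 58.163917541503906), 67.54906463623047) [479.17572  -49.868813] [538.083      8.435686]
```

>>> drive_tool(increments=[[[1, 0.02, 0.064, 0, 0], [1, 0.042, 0.128, 0, 0], [1, 0.062, 0.192, 0, 0], [1, 0.062, 0.192, 0, 0], [1, 0.062, 0.192, -0.05, 0]]])

```text
time: 7.65
tcp_pos: [510.4, -19.5, 185.3]
tcp_rot: [6.1, 89.5, -13.0]
force: [1.2, -0.6, 0.5]
finger_gap: 1.004
```

```bash
python3 - <<'E'
from h import *
f=wrist("w5");im=f["image"]
h=cv2.cvtColor(im,cv2.COLOR_BGR2HSV);m=(((h[...,0]<8)|(h[...,0]>172))&(h[...,1]>150)&(h[...,2]>40)).astype(np.uint8)
n,l,st,c=cv2.connectedComponentsWithStats(m);i=1+st[1:,4].argmax();print(st[i],c[i])
cn=max(cv2.findContours((l==i).astype(np.uint8),0,cv2.CHAIN_APPROX_NONE)[0],key=len)[:,0]
W=np.array([wray(f,u,v,136)[:2] for u,v in cn],np.float32)
print(cv2.minEnclosingCircle(W),cv2.fitEllipse(W))
cv2.imwrite("pics/w5c.png",im[100:400,150:500])
E
```

```text
7.65 [510.43385512 -19.52977544 185.28685682] [  6.13726752  89.54915989 -12.97336164] 1.0039357224999432 [-2.10e+00  1.31e+01 -8.40e+00  6.81e+01 -1.00e-01  1.07e+02]
[ 276  173   86   86 5788] [318.27816171 216.76848652]
((509.771728515625, -16.256839752197266), 30.50811767578125) ((509.5698547363281, -16.50566291809082), (56.097633361816406, 59.931793212890625), 157.9656524658203)
```

View pics/w5c.png

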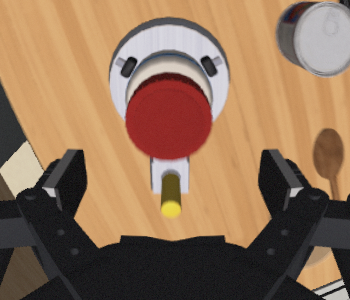

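>>> drive_tool(increments=[[[1, -0.004, 0.001, -0.05, 0], [1, -0.004, 0.001, -0.1, 0], [1, -0.004, 0.001, -0.14, 0], [1, -0.004, 0.001, -0.164, 0], [1, -0.004, 0.001, -0.164, 0]]])

```text
time: 8.2
tcp_pos: [504.2, -19.7, 96.5]
tcp_rot: [-135.9, 89.8, -155.1]
force: [-0.2, 0.9, 0.5]
finger_gap: 0.994
```

>>> drive_tool(increments=[[[0, 0, 0, 0, 0], [0, 0, 0, 0, 0], [0, 0, 0, 0, 0], [0, 0, 0, 0, 0]]], squeeze=55)

```text
time: 8.6
tcp_pos: [507.3, -20.7, 98.6]
tcp_rot: [-26.7, 89.7, -45.9]
force: [5.3, -4.9, 2.0]
finger_gap: 0.684
```

>>> drive_tool(increments=[[[0, 0.001, -0.001, 0, 0], [0, 0.001, -0.001, 0, 0.06], [0, 0.001, -0.001, 0, 0.12], [0, 0.001, -0.001, 0, 0.2]]])

```text
time: 9.0
tcp_pos: [507.5, -21.1, 98.8]
tcp_rot: [-28.3, 89.8, -38.4]
force: [-0.5, 0.3, -3.9]
finger_gap: 0.683
```

```bash
python3 -c "
from plant import r
s=r.read_state();print(s['tcp_pos'],s['tcp_rot'][2]-s['tcp_rot'][0],s['force'],s['ft_torque'],s['joint_positions'])"
```

```text
[507.45593757 -21.0705675   98.81749939] -10.105954904888407 [-0.53881471  0.30628607 -3.9241903 ] [ 0.06626988  0.07325262 -0.15886478] [ -2.29445946  16.55718994 -17.19639757  56.05754549  -0.13774719
  97.81126841]
```

>>> drive_tool(increments=[[[0, 0, 0, 0, 0.1], [0, 0, 0, 0, 0.2], [0, 0, 0, 0, 0.3], [0, 0, 0, 0.001, 0.4], [0, 0, 0, 0.001, 0.5]]])

```text
time: 9.5
tcp_pos: [507.0, -21.2, 99.2]
tcp_rot: [-35.8, 89.8, -23.3]
force: [0.4, -0.5, -7.8]
finger_gap: 0.686
```

```bash
python3 -c "
from plant import r
s=r.read_state();print(s['tcp_pos'],s['tcp_rot'][2]-s['tcp_rot'][0],s['force'],s['ft_torque'],s['joint_positions'])"
```

```text
[507.03533836 -21.17747154  99.17849636] 12.565532032334353 [ 0.41796938 -0.52760706 -7.77637517] [-0.18055948 -0.16211535 -0.11149001] [-2.35144956e+00  1.65117377e+01 -1.72030021e+01  5.61111942e+01
 -6.65732264e-02  7.50829173e+01]
```

>>> drive_tool(increments=[[[0, 0, 0, 0, 0.12], [0, 0, 0, 0, 0.24], [0, 0, 0, 0.001, 0.36], [0, 0, 0, 0.001, 0.48], [0, 0, 0, 0.001, 0.6]]])

```text
time: 10.0
tcp_pos: [507.4, -21.4, 100.1]
tcp_rot: [-41.5, 89.8, -1.7]
force: [1.2, 0.0, 0.0]
finger_gap: 0.684
```

>>> drive_tool(increments=[[[0, 0, 0, 0, 0.1], [0, 0, 0, 0, 0.2], [0, 0, 0, 0, 0.34], [0, 0, 0, 0, 0.34]]])

```text
time: 10.4
tcp_pos: [507.7, -21.4, 100.7]
tcp_rot: [-44.5, 89.7, 10.7]
force: [0.4, -0.9, -0.3]
finger_gap: 0.682
```

```bash
python3 - <<'E'
from h import *
from plant import r,cams
s=r.read_state();print(s['tcp_pos'],s['tcp_rot'][2]-s['tcp_rot'][0],s['force'],s['ft_torque'],s['joint_positions'])
a=cams.grab_frame("scene")["image"][150:270,260:400];f=wrist("w6")["image"][100:400,200:450]
o=np.zeros((400,800,3),np.uint8);o[:,:467]=cv2.resize(a,(467,400),interpolation=2);o[:,467:]=cv2.resize(f,(333,400));cv2.imwrite("pics/w6c.png",o)
E
```

```text
[507.69552905 -21.43907094 100.72918072] 55.17309696857592 [ 0.41158436 -0.90938517 -0.32022111] [ 0.00433728  0.03033514 -0.05705961] [ -2.45547027  16.42798991 -17.06831838  56.23756059   0.0619599
  32.37157666]
10.45 [507.64248948 -21.43331353 100.63901778] [-44.01077564  89.73347848  10.94251041] 0.6814349793181921 [ -2.5  16.4 -17.1  56.2   0.1  32.6]
```

View pics/w6c.png

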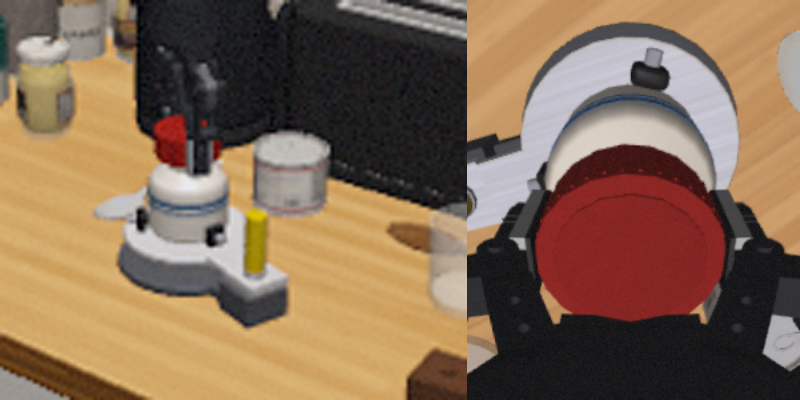

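The cap has turned 74° with almost no torque left, and the pin is still home. I'll lift gently first.

>>> drive_tool(increments=[[[0, 0, 0, 0.003, 0], [0, 0, 0, 0.006, 0], [0, 0, 0, 0.01, 0], [0, 0, 0, 0.014, 0]]])

```text
time: 10.9
tcp_pos: [507.6, -21.4, 107.8]
tcp_rot: [-43.8, 89.7, 11.1]
force: [0.6, -0.5, 0.2]
finger_gap: 0.686
```

>>> drive_tool(increments=[[[0, 0, 0, 0.02, 0], [0, 0, 0, 0.04, 0], [0, 0, 0, 0.06, 0], [0, 0, 0, 0.08, 0], [0, 0, 0, 0.09, 0]]])

```text
time: 11.4
tcp_pos: [508.2, -21.5, 154.2]
tcp_rot: [-47.2, 89.6, 7.6]
force: [0.4, 0.2, -0.8]
finger_gap: 0.685
```

>>> drive_tool(increments=[[[0, 0, 0, 0, 0], [0, 0, 0, 0, 0], [0, 0, 0, 0, 0], [0, 0, 0, 0, 0], [0, 0, 0, 0, 0]]])

```text
time: 11.9
tcp_pos: [508.0, -21.5, 153.9]
tcp_rot: [-47.0, 89.7, 7.9]
force: [-0.6, 0.1, -0.7]
finger_gap: 0.684
```

```bash
python3 - <<'E'
from h import *
from plant import r,cams
s=r.read_state();print(s)
F=cams.grab_frame("scene");a=F["image"][150:270,260:400];W=wrist("w7")["image"][100:400,200:450]
P=cloud(F);m=masks(F["image"])["red"]&(abs(P[...,0]-507)<60)&(abs(P[...,1]+21)<60)&(P[...,2]>100);print("cap z range",np.percentile(P[m][:,2],[3,97]))
o=np.zeros((400,800,3),np.uint8);o[:,:467]=cv2.resize(a,(467,400),interpolation=2);o[:,467:]=cv2.resize(W,(333,400));cv2.imwrite("pics/w7c.png",o)
E
```

```text
{'time': 11.9, 'joint_positions': array([-2.45321830e+00,  1.40312798e+01, -1.19208378e+01,  6.37302551e+01,
        5.80415687e-02,  3.26717457e+01]), 'joint_vel': array([-0.14596063, -0.09741771,  0.16437635,  0.0032957 ,  0.22915239,
       -0.11504412]), 'effort': array([ 9.91218549e-04, -5.26682317e+01,  3.28499401e+01, -6.44458551e-02,
        4.34629401e-03,  5.67670838e-05]), 'tcp_pos': array([507.98566822, -21.4525112 , 153.92261081]), 'tcp_rot': array([-46.97268489,  89.67711312,   7.90251202]), 'force': array([-0.58618914,  0.10604622, -0.70104424]), 'ft_torque': array([ 0.02085946,  0.01748371, -0.00065258]), 'finger_gap': 0.6838956716211778}
11.95 [507.99795198 -21.43872036 153.96595174] [-46.40586445  89.67231192   8.47045878] 0.6829181689685372 [ -2.5  14.  -11.9  63.7   0.1  32.7]
cap z range [167.40384633 195.38546945]
```

View pics/w7c.png

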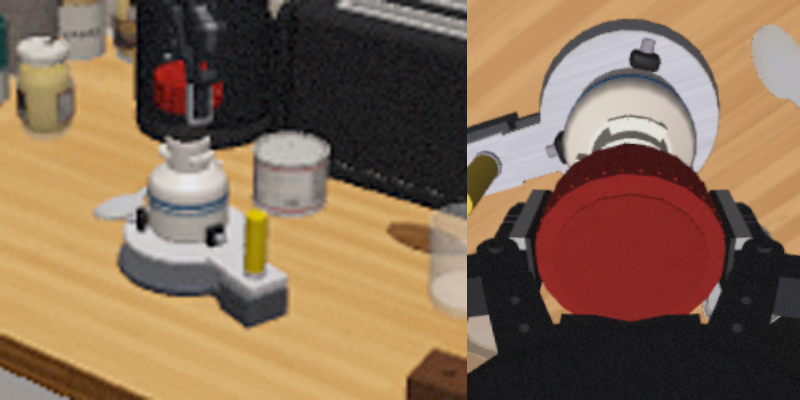

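The cap is off, level and centred, with its rim about 35 mm above the neck. The pin is home and the jar neck is bare.

```bash
python3 -c "
from plant import workorder;print(workorder.hand_in())"
```

```text
the job is handed in; nothing more can be done
None
```

The pin is locked in the turntable's ear and the cap is off. I handed the job in with the gripper still holding the cap above the jar; no verdict came back.

- **Pin:** I took it from the rest, pushed it into the hole until the collar seated (about 23 N at the stop, tip at roughly its home height), and let go. The last pictures show it upright in the ear.
- **Cap:** I turned it anticlockwise by about 74°. By the end the torque had dropped to nearly zero. The first small lift met no force, and I then raised it straight up.
- **Last checks:** The scene camera put the cap's rim at about 165–167 mm, roughly 35 mm above the neck top. The cap was centred to within a few millimetres and level, with outside force under 1 N. None of the bystander items in the last picture looked disturbed. Robot time was about 12 s of the 54 s allowed.
- **Disagreement:** The top and wrist cameras differed by about 3 mm on the hole and by up to 6 mm on the cap's centre. I corrected this with a close-up look at the hole for the pin, and by the side force when gripping the cap.

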